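# Return four containers to their colour-matched docks

## Task

Put the four containers away in the round docks that match their caps by colour: the orange-lidded cup, the green-lidded cup, the blue-capped bottle and the pink staining jar with the white lid. Set each one down gently, upright and flat on the floor inside its own dock, without tipping any over. Leave the purple staining jar with the green lid standing where it is.

Things in the scene. Friction and masses are not known exactly. Their poses are not given: they have to be found in the camera images.
- cup_orange: specimen cup, clear with an orange lid, 68 high; lid 64 across from 56 to 68 above the underside, body tapering from 58 across under the lid to 50 at the foot. Grip it by the lid. Origin: centre of its underside, z up. Loose, stands upright on the worktop. 30 g
- cup_green: specimen cup, clear with a green lid, 68 high; same size and shape as the orange one. Grip it by the lid. Origin: centre of its underside, z up. Loose, stands upright on the worktop. 30 g
- bottle_blue: white bottle with a blue cap and blue-and-white label, 42 across and 98 high; solid to grip between 0 and 82 above the underside. Origin: centre of its underside, z up. Loose, stands upright on the worktop. 50 g
- jar_white: glass staining jar with pink contents and a white lid, 104 high; foot 56 across up to 27 above the underside, body 48 across from 27 to 85, lid 52 across from 85 to 104, fixed on. Grip it by the lid. Origin: centre of its underside, z up. Loose, stands upright on the worktop. 190 g
- jar_purple: glass staining jar with purple contents and a green lid, same size and shape as the pink one; it is not to be moved. Origin: centre of its underside, z up. Loose, stands upright on the worktop. 190 g
- dock_orange: fixed round dock with an orange collar and orange floor pad for the orange-lidded cup: dark flange 88 mm across, floor 4 mm above the worktop, collar 68 mm inside diameter, 4 mm wall, its rim 18 mm above the worktop (14 mm deep). Origin: centre of the dock at worktop level, z up. Stands anywhere on the work area
- dock_green: fixed round dock with a green collar and green floor pad for the green-lidded cup: dark flange 88 mm across, floor 4 mm above the worktop, collar 68 mm inside diameter, 4 mm wall, its rim 18 mm above the worktop (14 mm deep). Origin: centre of the dock at worktop level, z up. Stands anywhere on the work area
- dock_blue: fixed round dock with a blue collar and blue floor pad for the blue-capped bottle: dark flange 78 mm across, floor 4 mm above the worktop, collar 58 mm inside diameter, 4 mm wall, its rim 18 mm above the worktop (14 mm deep). Origin: centre of the dock at worktop level, z up. Stands anywhere on the work area
- dock_white: fixed round dock with a white collar and white floor pad for the white-lidded jar: dark flange 92 mm across, floor 4 mm above the worktop, collar 72 mm inside diameter, 4 mm wall, its rim 18 mm above the worktop (14 mm deep). Origin: centre of the dock at worktop level, z up. Stands anywhere on the work area
Things that resemble listed ones, but are neither listed nor needed, are in the scene too. There is more than one size of the dock_green; the job needs the larger. There is more than one size of the cup_green; the one meant has the size given above.

How it is judged:
At the end, for the whole second after the job is handed in: Each of the four containers stands in the dock of its cap's colour: within 12 mm of the dock's centre, on its floor (underside less than 8 mm above the worktop), upright within 0.08 rad, released and at rest; the purple jar is upright and within 20 mm of where it started (horizontal distance between cup_orange and dock_orange below 0.012 m and z of cup_orange in the frame of dock_orange below 0.008 m and angle between each of cup_orange, cup_green, bottle_blue, jar_white's own z axis and vertical below 0.08 rad and linear speed of each of cup_orange, cup_green, bottle_blue, jar_white below 0.02 m/s and contact force between each of cup_orange, cup_green, bottle_blue, jar_white and the fingers below 0.05 N and horizontal distance between cup_green and dock_green below 0.012 m and z of cup_green in the frame of dock_green below 0.008 m and horizontal distance between bottle_blue and dock_blue below 0.012 m and z of bottle_blue in the frame of dock_blue below 0.008 m and horizontal distance between jar_white and dock_white below 0.012 m and z of jar_white in the frame of dock_white below 0.008 m and distance of jar_purple from where it was at the start of the episode below 0.02 m and angle between jar_purple's own z axis and vertical below 0.1 rad); the robot touches nothing.
It fails at once if a container or the purple jar is tipped over (angle between any of cup_orange, cup_green, bottle_blue, jar_white, jar_purple's own z axis and vertical above 0.6 rad).
It fails at once if a container is dropped (let go more than about 10 mm above what it lands on) ((linear speed of cup_orange above 0.45 m/s and contact force between cup_orange and the fingers below 0.02 N) or (linear speed of cup_green above 0.45 m/s and contact force between cup_green and the fingers below 0.02 N) or (linear speed of bottle_blue above 0.45 m/s and contact force between bottle_blue and the fingers below 0.02 N) or (linear speed of jar_white above 0.45 m/s and contact force between jar_white and the fingers below 0.02 N)).
It also fails if it takes over 109 s, if anything falls off the work surface, if the arm or the gripper's body presses on something with over 40 N, if the wrist force passes 120 N, or if a joint passes its speed limit or range.

## Robot

A 6-joint arm with a two-finger parallel gripper is mounted at the origin on a cart in front of the work surface, level with it; the furniture and walls round the work are solid. World frame = base frame: x ahead of the robot, y to its left, z up, the work surface at z = 0. Lengths are in m, angles in rad, forces in N, time in s.
With the tool pointing down it reaches from about 0.35 to 0.875 m from the base axis. Payload 4.2 kg.
Tool frame: the origin (TCP) lies between the finger pads; the fingertips stand r.nose_length ahead of it and the grasp point (between the pads) lies 11 mm behind it (r.nose_length is the distance from the TCP to the fingertips, in m); z points along the fingers, y is the direction in which the jaws open and shut (so a half turn about z gives the same grasp; the last joint's range is limited). The gripper opens to 85 mm and grips with 20 to 120 N. Pads are 22 mm wide; open, the fingers measure 114 mm over their backs; the gripper's body (76 mm by 85 mm) begins 54 mm behind the grasp point. The pads swing forward as they close: fully open they stand 13 mm farther back than shut.
Start: joints at [-1.068, 0.385, 0.008, 0, -1.194, -0.259], TCP at [0.151, -0.606, 0.239] pointing down, gripper open.
Joint ranges: [-3.14, 3.14], [-1.21, 2.06], [-1.07, 1.41], [-3.16, 2.05], [-2.99, -0.16], [-3.1, 3.1]. Speed limits (rad/s): [2.79, 2.79, 3.14, 3.14, 3.14, 3.14].

## Interface

Orientations are given as a rotation vector (axis times angle).
In Python, from rig import r, viewer, look_for, regions_of, mark_of gives the robot as it stands. The module is installed in compiled form; this text tells all that it offers. Calls block until the motion is done:
- r.move_ptp(position, orientation): joint-space move of the TCP to a pose.
- r.movel(position, attitude=None, velocity=0.15, f_stop=None): straight line of the TCP; attitude=None keeps the orientation; velocity is the mean speed in m/s. With f_stop (N) it stops when the force on the tool has changed by that much, and returns True; else False.
- r.goto_joints(angles): joint-space move.
- r.ungrasp() and r.grab(force=None): open the fingers fully, or close them until they stop; force is the grip in N (None keeps the last).
- r.dwell(seconds).
- r.inverse_kinematics(position, orientation): joint angles nearest the present ones, or None.
- r.read_state(): the state.
- viewer.capture(name): name is "scene" or "side" or "wrist"; returns (picture, depth): 384x512x3 uint8, red, green, blue; 384x512 float32, m along the optical axis (not along the pixel's ray), 0 where there is no reading.
- viewer.camera_info(name): a dict with "fov_y" (degrees; the focal length in pixels is half the picture's height over the tangent of half this angle, whatever the lens; pixels are square), "cx", "cy" (the principal point, pixels), "k1" (the pictures are not rectified: a ray, as slopes to the right and down, at radius r is drawn at 1 + k1 r^2 times it, then the intrinsics apply), "world_from_camera" (4x4, takes a point from camera to world coordinates); the wrist camera has in their place "T_tool_cam" (4x4, takes a point from camera to tool coordinates, whose origin is the TCP and whose axes are the flange's). Camera axes: x right, y up, looking along -z (the intrinsics and any distortion apply to the point x, -y, -z); pixel columns grow to the right and rows downward; lengths in m; the calibration is good to about 2 mm. A picture is of the moment at which its call begins: read the wrist's pose just before it. camera_info takes no time and is no camera call.
A pose or a line that the arm cannot do raises r.IKError and nothing moves.
- r.job_done(): hands the job in, once; it reports no verdict.
Trained networks look in the newest picture that a camera, given by its name, has taken for a name from the list of things; names that differ only in an ending like _2 or _b are one class to them, and where a whole thing is asked for, a point or a joint stands for the part that bears it (a point fixed in the world has none). Each returns a list of dicts, best first, with "confidence" (0 to 1); they miss things now and then, are a little off and sometimes report something else, mostly with a low value. They report only what shows in the picture. A call takes as long as a camera call. They do not tell look-alikes from the thing itself.
- look_for(query, camera): "xyz" ([x, y, z] in m, in world coordinates, good to about 4 mm: the middle of the surface that is visible of it).
- regions_of(query, camera): "pixels" (384x512 bool, what is visible of it).
- mark_of(query, camera): "xyz" ([x, y, z] in m, in world coordinates, good to about 4 mm: a listed point, or the origin of a listed thing).
The state is a dict: "time": time; "joint_positions": joint angles; "dq": joint speeds; "tau": joint torques, N m; "eef_pos": TCP position; "tcp_rot": TCP orientation; "ft_force": force on the tool from outside, world axes, zero at the start; "ft_torque": the same for the moment, N m; "width": opening from 0.0 (shut) to 1.0 (fully open).
Only numpy, scipy, OpenCV 4.12 (cv2) and the standard library are available. Lean on these libraries where they do the work, as an engineer would, in place of code of your own. Each camera call takes 0.05 s, during which the arm holds its last target. There are 200 camera calls.

## Working session

There is one attempt and no reset: what is moved stays moved. The work goes in short steps, each a Python script; the robot and the scene stay as the last script left them, time stands still between calls to the robot, and variables do not carry over. Pictures are saved under pics/ and viewed, about 12 in all and at most 16, crops included, and the job is handed in when it is done.

```bash
mkdir -p pics; cat > h.py <<'E'
import numpy as np, cv2
from rig import r, viewer, look_for, regions_of, mark_of
def save(img,n,box=None,s=1):
    if box: img=img[box[1]:box[3],box[0]:box[2]]
    cv2.imwrite('pics/'+n,cv2.resize(img[:,:,::-1],None,fx=s,fy=s,interpolation=cv2.INTER_CUBIC))
def cam(name):
    c=viewer.camera_info(name)
    f=192/np.tan(np.radians(c['fov_y'])/2)
    K=np.array([[f,0,c['cx']],[0,f,c['cy']],[0,0,1]]); return c,K
def wfc(name,c):
    if 'world_from_camera' in c: return np.array(c['world_from_camera'])
    s=r.read_state(); T=np.eye(4); T[:3,:3]=cv2.Rodrigues(np.array(s['tcp_rot'],float))[0]; T[:3,3]=s['eef_pos']
    return T@np.array(c['T_tool_cam'])
def cloud(name):
    c,K=cam(name); T=wfc(name,c); img,d=viewer.capture(name)
    v,u=np.mgrid[:384,:512]; p=np.stack([u.ravel(),v.ravel()],1).astype(float)
    xd=(p-K[:2,2])/K[0,0]; x=xd.copy()
    for _ in range(10): x=xd/(1+c['k1']*(x**2).sum(1,keepdims=True))
    P=np.c_[x[:,0],-x[:,1],-np.ones(len(x))]*d.reshape(-1,1)
    W=(P@T[:3,:3].T+T[:3,3]).reshape(384,512,3); W[d==0]=np.nan
    return img,d,W
E
cat > a.py <<'E'
from h import *
print(r.read_state(), r.nose_length)
for n in('scene','side'):
    c,_=cam(n); print(n,c)
    img,d,W=cloud(n); save(img,n+'0.png',s=1.5); np.savez('pics/'+n,img=img,W=W)
    for q in('cup_orange','cup_green','bottle_blue','jar_white','jar_purple','dock_orange','dock_green','dock_blue','dock_white'):
        print(q,[(np.round(o['xyz'],3).tolist(),round(o['confidence'],2)) for o in mark_of(q,n)])
E
python3 a.py
```

```text
{'time': 0.0, 'joint_positions': array([-1.06839194e+00,  3.85553293e-01,  6.63968002e-03, -5.17685085e-04,
       -1.19398966e+00, -2.58612296e-01]), 'dq': array([ 3.22099071e-05, -1.46165354e-03, -2.39955856e-03,  5.84427877e-04,
       -5.63214883e-04, -5.15121606e-04]), 'tau': array([-1.08472414e-03, -3.92288768e+01,  1.88394374e+01,  4.18628901e+00,
       -4.77248192e-03,  3.70779503e-06]), 'eef_pos': array([ 0.15076293, -0.60596584,  0.23822618]), 'tcp_rot': array([ 0.38166128, -3.11798306, -0.00335321]), 'ft_force': array([ 0.13674867, -0.18505477, -0.5767554 ]), 'ft_torque': array([-0.01358236, -0.00816799,  0.02923803]), 'width': 0.9957171980941018} 0.008
scene {'fov_y': 43.27117090231124, 'cx': 256.3495900548743, 'cy': 191.25563547461547, 'k1': -0.06157308144149729, 'world_from_camera': array([[-5.16797133e-01,  6.21563033e-01, -5.88710557e-01,
        -5.06641093e-01],
       [-8.56107762e-01, -3.75592279e-01,  3.54978789e-01,
         4.89316467e-01],
       [-4.73447111e-04,  6.87451697e-01,  7.26229950e-01,
         1.16456470e+00],
       [ 0.00000000e+00,  0.00000000
[... 607 characters left out ...]
a': array([[ 0.97159842,  0.08677035, -0.22015315,  0.08655907],
       [-0.23656562,  0.3335056 , -0.91258464, -1.32229843],
       [-0.00576297,  0.93874646,  0.3445604 ,  0.54840796],
       [ 0.        ,  0.        ,  0.        ,  1.        ]])}
cup_orange [([0.377, -0.332, -0.001], 0.96)]
cup_green [([0.516, 0.114, -0.0], 0.52)]
bottle_blue [([0.499, -0.141, -0.001], 0.8)]
jar_white [([0.393, 0.185, -0.002], 0.92)]
jar_purple [([0.516, -0.27, -0.005], 0.83)]
dock_orange [([0.49, -0.384, 0.005], 0.78), ([0.51, -0.022, -0.0], 0.15)]
dock_green [([0.518, 0.229, 0.002], 0.53), ([0.395, 0.316, -0.001], 0.45)]
dock_blue [([0.511, -0.021, 0.002], 0.71)]
dock_white [([0.388, -0.2, -0.0], 0.45)]
```

View pics/scene0.png

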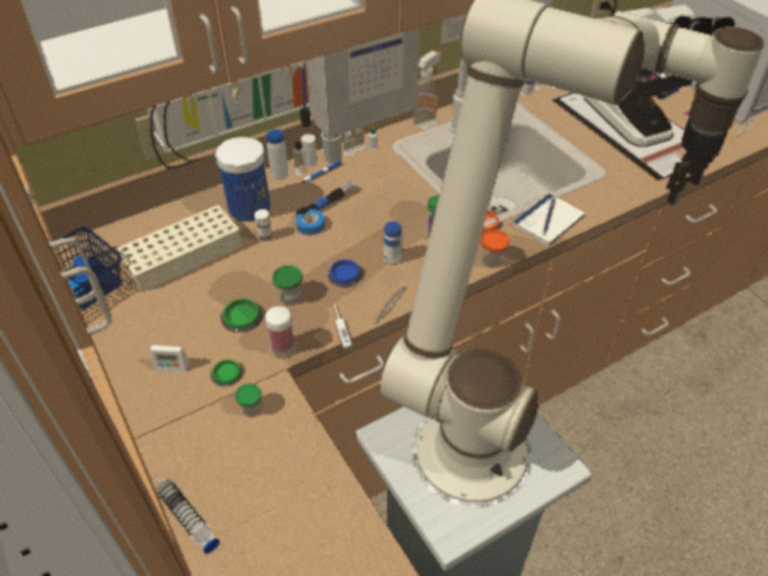

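View pics/side0.png

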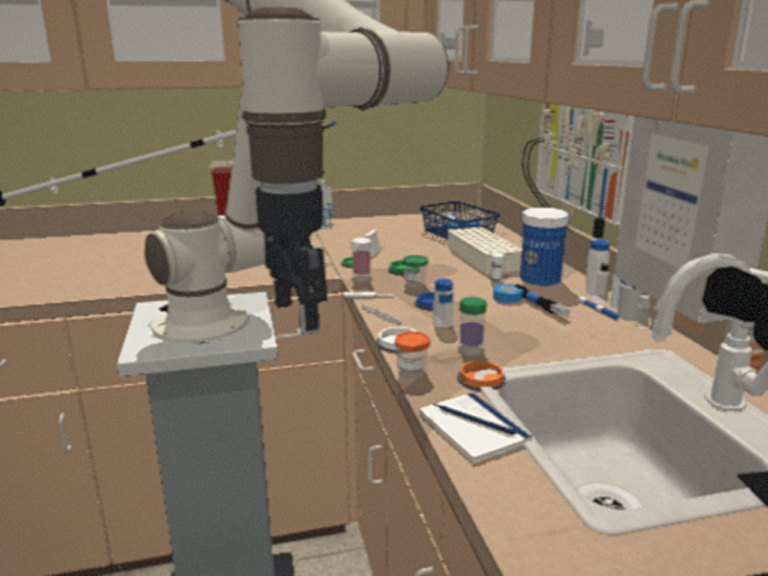

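The scene view shows two green-lidded cups: a large one at (287,278), about (0.51,0.11), and a small one at (248,395), about (0.29,0.30). It also shows two green docks: a large one at (242,315), about (0.518,0.228), and a small one at (227,372), about (0.395,0.316). The blue ring at (310,222) is tape, and the other white-lidded vials are not the pink jar. The side view shows the white dock at (398,338), the orange cup at (412,350), the orange dock at (482,375) and the purple jar at (472,320). Next I'll take close looks with the wrist camera.

```bash
cat >> h.py <<'E'
from scipy.spatial.transform import Rotation as Ro
def down(psi):  # tool z down, tool y along world angle psi
    y=np.array([np.cos(psi),np.sin(psi),0]); z=np.array([0,0,-1.]); x=np.cross(y,z)
    return Ro.from_matrix(np.c_[x,y,z]).as_rotvec()
E
python3 - <<'E'
from h import *
c=viewer.camera_info('wrist'); print(c)
print(Ro.from_rotvec(r.read_state()['tcp_rot']).as_matrix().round(2))
for p in ((.38,-.27,.4),(.38,0,.4),(.38,.2,.4)):
  for psi in (0,np.pi/2,-np.pi/2,np.pi):
    q=r.inverse_kinematics(p,down(psi)); print(p,round(psi,2),None if q is None else np.round(q,2))
E
```

```text
{'fov_y': 68.13886463321947, 'cx': 256.6850305504569, 'cy': 195.04145262696326, 'k1': -0.02300507030459274, 'T_tool_cam': array([[-9.95245328e-04,  9.65844016e-01,  2.59122261e-01,
         6.48731985e-02],
       [ 9.99999474e-01,  8.97221338e-04,  4.96556894e-04,
        -4.76580992e-04],
       [ 2.47106484e-04,  2.59122619e-01, -9.65844401e-01,
        -1.34116568e-01],
       [ 0.00000000e+00,  0.00000000e+00,  0.00000000e+00,
         1.00000000e+00]])}
[[-0.97 -0.24 -0.  ]
 [-0.24  0.97  0.  ]
 [ 0.    0.   -1.  ]]
(0.38, -0.27, 0.4) 0 [-0.27  0.03 -0.05  0.   -1.49 -2.87]
(0.38, -0.27, 0.4) 1.57 [-0.27  0.03 -0.05  0.   -1.49 -1.3 ]
(0.38, -0.27, 0.4) -1.57 [-0.27  0.03 -0.05  0.   -1.49  1.84]
(0.38, -0.27, 0.4) 3.14 [-0.27  0.03 -0.05  0.   -1.49  0.27]
(0.38, 0, 0.4) 0 [ 0.43 -0.13 -0.21  0.   -1.5   2.71]
(0.38, 0, 0.4) 1.57 [ 0.43 -0.13 -0.21  0.   -1.5  -2.  ]
(0.38, 0, 0.4) -1.57 [ 0.43 -0.13 -0.21  0.   -1.5   1.14]
(0.38, 0, 0.4) 3.14 [ 0.43 -0.13 -0.21  0.   -1.5  -0.43]
(0.38, 0.2, 0.4) 0 [ 0.87 -0.04 -0.12  0.   -1.49  2.28]
(0.38, 0.2, 0.4) 1.57 [ 0.87 -0.04 -0.12  0.   -1.49 -2.44]
(0.38, 0.2, 0.4) -1.57 [ 0.87 -0.04 -0.12  0.   -1.49  0.71]
(0.38, 0.2, 0.4) 3.14 [ 0.87 -0.04 -0.12  0.   -1.49 -0.87]
```

```bash
cat > b.py <<'E'
from h import *
def ransac(P,lo,hi,n=1500):
    rng=np.random.default_rng(0); best=(0,None)
    for _ in range(n):
        a=P[rng.choice(len(P),3,False)]
        A=np.c_[2*a,np.ones(3)]
        try: s=np.linalg.solve(A,(a**2).sum(1))
        except Exception: continue
        R=np.sqrt(max(s[2]+s[0]**2+s[1]**2,0))
        if not lo<R<hi: continue
        k=(abs(np.hypot(*(P-s[:2]).T)-R)<.0015).sum()
        if k>best[0]: best=(k,s[:2],R)
    return best
near={'cup_orange':(.377,-.330,.068),'cup_green':(.512,.112,.068),'cup_green_s':(.292,.304,.05),'bottle_blue':(.501,-.140,.098),'jar_white':(.393,.187,.104),'jar_purple':(.516,-.268,.104),
'dock_orange':(.491,-.384,.018),'dock_green':(.518,.228,.018),'dock_green_s':(.395,.316,.018),'dock_blue':(.512,-.018,.018),'dock_white':(.388,-.2,.018)}
for i,p in enumerate(((.40,-.23,.4),(.40,.13,.4))):
    r.move_ptp(p,down(np.pi/2)); r.dwell(.3)
    img,d,W=cloud('wrist'); save(img,f'w{i}.png',s=1.5); np.savez(f'pics/w{i}',img=img,W=W)
    print(i,r.read_state()['time'],np.nanmedian(W[...,2]))
    for k,(x,y,z) in near.items():
        m=(np.hypot(W[...,0]-x,W[...,1]-y)<.06)&(abs(W[...,2]-z)<.006)
        if m.sum()<40: continue
        P=W[m]; 
        if 'dock' in k:
            b=ransac(P[:,:2],.025,.045); print(k,len(P),b[0],np.round(b[1],4) if b[0] else '',b[-1])
        else:
            c,R=cv2.minEnclosingCircle((P[:,:2]*1000).astype(np.float32)); print(k,len(P),'med',np.median(P,0).round(4),'circ',np.round(c,1),round(R,1))
E
python3 b.py
```

```text
0 3.1 -0.000485010949599296
cup_orange 1216 med [ 0.3792 -0.3312  0.0661] circ [ 380.6 -331.4] 32.5
cup_green 977 med [0.5157 0.1124 0.0658] circ [517.  112.1] 33.1
bottle_blue 401 med [ 0.5017 -0.1405  0.0977] circ [ 503.4 -140. ] 19.3
jar_white 75 med [0.4    0.1644 0.1   ] circ [400.5 168.2] 16.1
jar_purple 722 med [ 0.5147 -0.2711  0.1035] circ [ 517.2 -271.8] 26.3
dock_orange 299 216 [ 0.4922 -0.3863] 0.03515131984769684
dock_green 360 265 [0.5177 0.2256] 0.036232503187526494
dock_blue 259 194 [ 0.5136 -0.0214] 0.030305643242036093
dock_white 309 236 [ 0.3896 -0.2048] 0.03740586141391908
1 4.8 -7.649197224324222e-05
cup_green 982 med [0.5163 0.1134 0.0662] circ [517.4 113.6] 32.2
cup_green_s 785 med [0.2917 0.3041 0.0505] circ [292.2 304.8] 25.1
bottle_blue 409 med [ 0.5014 -0.1372  0.0974] circ [ 502.3 -139.1] 19.4
jar_white 908 med [0.3958 0.1876 0.1034] circ [396.4 188. ] 26.2
jar_purple 740 med [ 0.5147 -0.2676  0.1034] circ [ 516.3 -271.2] 27.5
dock_orange 153 114 [ 0.4927 -0.3831] 0.03453040803918708
dock_green 292 216 [0.5178 0.2259] 0.03541650557817192
dock_green_s 95 91 [0.396  0.3133] 0.02601907453246795
dock_blue 255 187 [ 0.513  -0.0211] 0.030260606510074464
dock_white 393 287 [ 0.3879 -0.2023] 0.03784166238659346
```

```bash
python3 -c "
import cv2,numpy as np
cv2.imwrite('pics/w01.png',np.vstack([cv2.resize(cv2.imread(f'pics/w{i}.png'),(400,300)) for i in (0,1)]))"
```

```text
(no output)
```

View pics/w01.png

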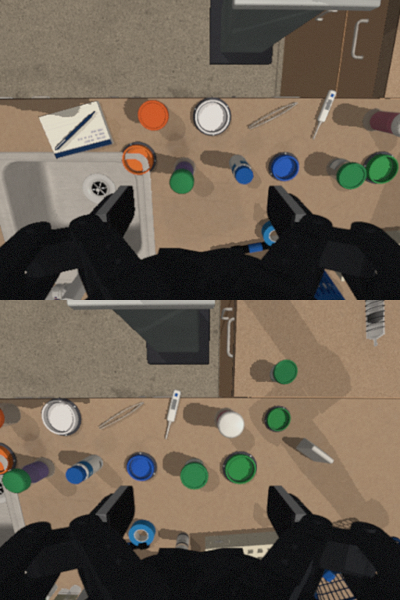

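The wrist views confirm the sizes: the chosen green lid has a radius of about 32 mm, against 25 for the small one. The chosen green dock rim is about 36 mm, against 26 for the small one. The white dock is at about (210,117) in the top picture and the purple jar stands beside the orange dock. I'll start with the orange cup.

```bash
cat > pp.py <<'E'
from h import *
import sys
O={'cup_orange':(.380,-.3313,.046,25),'cup_green':(.517,.113,.046,25),'bottle_blue':(.5028,-.1395,.049,30),'jar_white':(.3962,.1878,.081,45)}
D={'cup_orange':(.4925,-.385),'cup_green':(.5178,.2257),'bottle_blue':(.5133,-.0213),'jar_white':(.3888,-.2035)}
R0=down(np.pi/2); Z=.25
def st(t):
    s=r.read_state(); print(t,round(s['time'],2),s['eef_pos'].round(4),'w',round(s['width'],3),'F',s['ft_force'].round(1),flush=True); return s
def pick(n):
    x,y,z,f=O[n]
    r.move_ptp((x,y,Z),R0); r.movel((x,y,z+.05),velocity=.2)
    print('touch',r.movel((x,y,z),velocity=.06,f_stop=8)); st('at')
    r.grab(f); st('grip')
    r.movel((x,y,z+.03),velocity=.06); st('up'); r.movel((x,y,Z),velocity=.2)
def place(n):
    z=O[n][2]; x,y=D[n]
    r.move_ptp((x,y,Z),R0); s=st('above')
    r.movel((x,y,z+.035),velocity=.15); r.dwell(.2)
    print('touch',r.movel((x,y,z+.0015),velocity=.03,f_stop=4)); st('down')
def rel(n):
    z=O[n][2]; x,y=D[n]
    r.ungrasp(); r.dwell(.3); st('rel'); r.movel((x,y,z+.06),velocity=.1); r.movel((x,y,Z),velocity=.25)
def check(n):
    img,d,W=cloud('wrist'); save(img,'p_%s.png'%n,s=1)
    h={'cup_orange':.072,'cup_green':.072,'bottle_blue':.102,'jar_white':.108}[n]; x,y=D[n]
    m=(np.hypot(W[...,0]-x,W[...,1]-y)<.05)&(abs(W[...,2]-h)<.008); P=W[m]
    if len(P)>20: print('check',len(P),np.median(P,0).round(4),cv2.minEnclosingCircle((P[:,:2]*1000).astype(np.float32)))
E
python3 - <<'E'
from pp import *
pick('cup_orange')
img,_=viewer.capture('side'); save(img,'g1.png',(180,120,420,300),2.5)
E
```

```text
touch False
at 8.47 [ 0.3803 -0.3314  0.0462] w 1.001 F [0.6 0.5 0.1]
grip 8.8 [ 0.3804 -0.3314  0.0467] w 0.741 F [-0.3  0.4  4.9]
up 9.45 [ 0.3799 -0.3312  0.0761] w 0.74 F [ 0.1  0.3 -0.8]
```

View pics/g1.png

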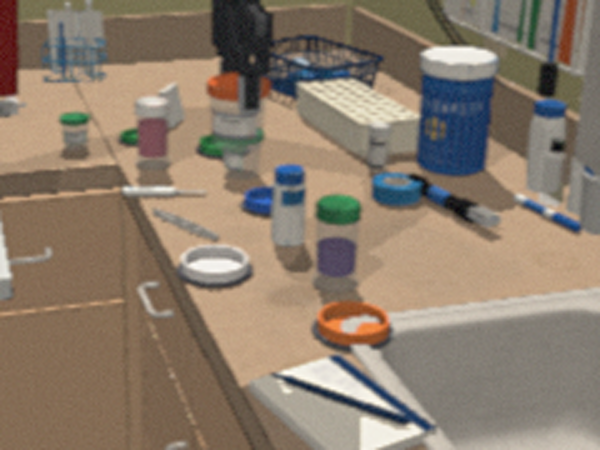

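The cup is held upright at (238,95). The orange dock at (355,323) has something whitish inside it, so I'll check that before placing.

```bash
python3 - <<'E'
from h import *
f=np.load('pics/w0.npz'); img,W=f['img'],f['W']
save(img,'c1.png',(135,165,225,225),6)
m=np.hypot(W[...,0]-.4925,W[...,1]+.385)<.031
P=W[m]; c=img[m].astype(int); wh=c.min(1)>110
print(m.sum(),wh.sum(),'white z',np.nanpercentile(P[wh,2],[5,50,95]),P[wh].mean(0),'other',np.nanpercentile(P[~wh,2],[5,50,95]))
E
```

```text
712 287 white z [0.00333376 0.00501934 0.00662673] [ 0.49391151 -0.38522679  0.00499121] other [0.00275813 0.00456061 0.0061825 ]
```

View pics/c1.png

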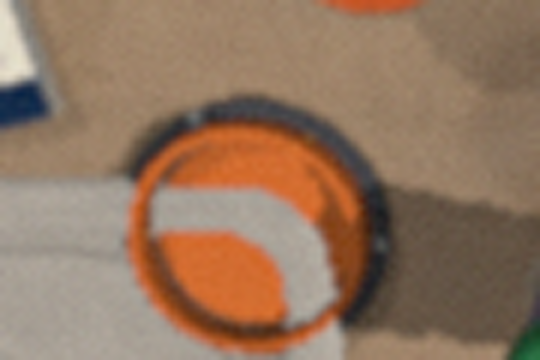

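The white patch is the flat edge of the sink rim, level with the dock floor at z≈5 mm, so it is no obstacle. I'll go ahead and place the cup.

```bash
python3 - <<'E'
from pp import *
n='cup_orange'
place(n); rel(n); check(n)
E
```

```text
above 11.08 [ 0.4924 -0.3849  0.2478] w 0.744 F [0.1 0.4 0.1]
touch True
down 13.47 [ 0.4923 -0.3849  0.0509] w 0.74 F [-0.3  0.5  4.3]
rel 14.13 [ 0.4915 -0.3845  0.05  ] w 1.001 F [ 0.4 -0.7  0.4]
check 2505 [ 0.4911 -0.3848  0.0702] ((492.1776428222656, -384.5565185546875), 32.226356506347656)
```

Placed well: lid centre (492.2, -384.6) against dock (492.5, -385), seated at floor height. Next are the bottle and the green cup.

```bash
python3 - <<'E'
from pp import *
for n in ('bottle_blue','cup_green'):
    print(n); pick(n); s=r.read_state()
    if not {'bottle_blue':(.40,.60),'cup_green':(.68,.82)}[n][0]<s['width']<{'bottle_blue':(.40,.60),'cup_green':(.68,.82)}[n][1]: print('bad grip'); break
    place(n); z=r.read_state()['eef_pos'][2]
    if z>O[n][2]+.012: print('high stop'); break
    rel(n); check(n)
E
```

```text
bottle_blue
touch False
at 18.48 [ 0.5031 -0.1395  0.0493] w 1.005 F [0.3 0.1 0.3]
grip 18.95 [ 0.503  -0.1395  0.0493] w 0.484 F [-0.7  0.3  2.6]
up 19.6 [ 0.5027 -0.1395  0.0792] w 0.484 F [-0.4  0.1 -0.7]
above 21.15 [ 0.5128 -0.0206  0.2488] w 0.484 F [ 0.5 -0.2 -0.5]
touch True
down 23.55 [ 0.5131 -0.0213  0.0533] w 0.482 F [-0.8  0.3  4.7]
rel 24.36 [ 0.5124 -0.0215  0.0526] w 1.001 F [ 0.6 -0.3 -0.4]
check 1099 [ 0.5124 -0.0215  0.1017] ((513.7831420898438, -21.381031036376953), 19.658687591552734)
cup_green
touch False
at 28.34 [0.5173 0.1131 0.0462] w 0.998 F [0.2 0.1 0.2]
grip 28.68 [0.5174 0.1131 0.0467] w 0.745 F [-0.5  0.3  3.3]
up 29.32 [0.5168 0.113  0.0761] w 0.744 F [-0.4 -0.6 -0.2]
above 30.87 [0.5172 0.2263 0.2483] w 0.742 F [-0.5 -0.6 -0.2]
touch True
down 33.27 [0.5179 0.2256 0.0507] w 0.741 F [-0.5 -0.1  4.7]
rel 33.93 [0.5171 0.2252 0.0498] w 0.999 F [-0.   0.7  0.6]
check 2493 [0.5164 0.2258 0.07  ] ((517.4589233398438, 225.75509643554688), 32.13631057739258)
```

```bash
python3 - <<'E'
from pp import *
n='jar_white'
pick(n); s=r.read_state()
if .55<s['width']<.68:
    place(n)
    if r.read_state()['eef_pos'][2]<O[n][2]+.012:
        rel(n); check(n)
        r.move_ptp((.40,-.05,.4),R0); r.dwell(.3)
        img,d,W=cloud('wrist'); save(img,'fin.png',s=1.5)
        x,y=.5165,-.2715; m=(np.hypot(W[...,0]-x,W[...,1]-y)<.05)&(abs(W[...,2]-.104)<.008); P=W[m]
        print('purple',np.median(P,0),cv2.minEnclosingCircle((P[:,:2]*1000).astype(np.float32)))
img,_=viewer.capture('side'); save(img,'fin_s.png',(180,120,420,300),2.5)
st('end')
E
```

```text
touch False
at 37.72 [0.3964 0.188  0.0813] w 0.999 F [-0.5  0.2 -0.5]
grip 38.13 [0.3965 0.1881 0.0816] w 0.595 F [-0.3  0.6  4.4]
up 38.78 [0.3959 0.1876 0.1108] w 0.599 F [-0.2 -0.4 -2.4]
above 41.08 [ 0.3891 -0.203   0.2498] w 0.595 F [ 0.1 -0.8 -2.7]
touch True
down 43.26 [ 0.3886 -0.2035  0.0856] w 0.598 F [-0.7  0.7  5. ]
rel 44.0 [ 0.3874 -0.2032  0.0847] w 1.001 F [0.2 0.6 0.1]
check 2067 [ 0.3866 -0.2032  0.1074] ((388.25592041015625, -203.0541229248047), 26.263683319091797)
purple [ 0.51361296 -0.26883199  0.10318316] ((516.128173828125, -271.29449462890625), 27.12017822265625)
end 46.62 [ 0.4    -0.0504  0.3996] w 0.998 F [ 0.8 -0.4  1.1]
```

View pics/fin_s.png

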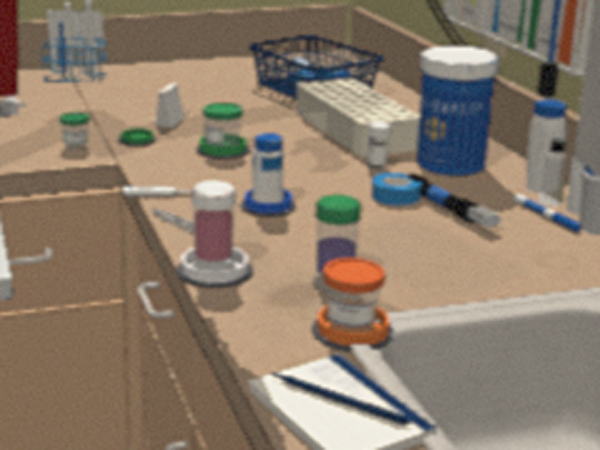

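All four containers stand upright in their docks: orange (353,300), white (214,235), blue (268,175) and green (222,130). The purple jar at (338,235) has not moved.

```bash
python3 -c "
from h import *
r.job_done()"
```

```text
the job is handed in; nothing more can be done
```

All four containers are standing upright in their matching docks, and I handed the job in at about 47 s of the 109 s allowed. Each was gripped at the lid (the bottle by its body), lowered until a light contact of about 4–5 N, and released.

- **Placing:** after each release, the wrist camera put the lid or cap centre within about 1 mm of the measured dock centre. Lid and cap heights matched seating on the dock floor.
- **Look-alikes:** I used the larger green cup (lid radius 32 mm, against 25 for the small one). I also used the larger green dock (rim 36 mm, against 26).
- **Purple jar:** it measured the same position at the start and end, to within about 1 mm.
- **Orange dock:** a whitish patch on its floor turned out to be the flat edge of the sink rim, level with the floor at z ≈ 5 mm. The cup seated normally on it.

None of the checks failed or disagreed. I did not measure tilt as a number; upright is judged from the final side picture and the lid heights.

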